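Make up two sample kits and block the gap in one

TASK

Make up the two kits: the red-capped vial and the brass calibration weight stand side by side in the short yellow tray; the brown dropper bottle and the black-capped vial stand at opposite ends of the long blue tray, either way round. Only when all four are in and released, set the wooden spacer block upright and square into the gap left between the dropper bottle and the vial in the blue tray, so that they cannot slide. Leave the white-capped vial, the rubber stopper and the crucible where they stand.

Things in the scene. Friction and masses are not known exactly. Their poses are not given: they have to be found in the camera images.
- long_tray: Long blue kit tray, open on top, fixed to the bench. Inside 50 mm (its x) by 128 mm (its y, the long way); walls 5 mm thick, outside 60 x 138 mm plus a 3 mm lip at each end; floor 3 mm above the bench, rim only 12 mm above the bench. No dividers. Origin: centre of the underside, on the bench; z up.
- short_tray: Short yellow kit tray, open on top, fixed to the bench. Inside 50 mm (its x) by 80 mm (its y, the longer way); walls 5 mm thick, outside 60 x 90 mm plus a 3 mm lip at each end; floor 3 mm above the bench, rim only 12 mm above the bench. No dividers. Origin: centre of the underside, on the bench; z up.
- dropper_mid (a point): Brown dropper bottle with black cap, round, 33 mm across, 64 mm tall, standing upright, loose; solid to the touch up to 58 mm above its foot. Position given at its centre, half-way up; z axis up when upright.
- red_vial_mid (a point): Sample vial with red screw cap, round, 24 mm across, 52 mm tall, standing upright, loose; solid to the touch up to 46 mm above its foot. Position given at its centre, half-way up; z axis up when upright.
- black_vial_mid (a point): Sample vial with black screw cap, round, 24 mm across, 52 mm tall, standing upright, loose; solid to the touch up to 46 mm above its foot. Position given at its centre, half-way up; z axis up when upright.
- weight_mid (a point): Pale brass calibration weight with a narrower neck and a knob on top, round, 26 mm across the body, 41 mm tall, standing upright, loose; for gripping it acts as a plain cylinder of that size. Position given at its centre, half-way up; z axis up when upright.
- spacer_mid (a point): Light wooden spacer block, 36 mm (its x) by 47 mm (its y) by 45 mm tall, its lowest 10 mm stepped in by 1.5 to 3 mm a side; standing upright, loose. It goes into the blue tray with its y along the tray's y; its 36 mm faces are gripped near the top, above the tray's rim. Position given at its centre, half-way up; z axis up when upright.
- white_vial_mid (a point): Bystander: sample vial with white screw cap, round, 24 mm across, 52 mm tall, loose. Not part of the kits; stays where it is. Position given at its centre, half-way up; z axis up when upright.
- stopper_mid (a point): Bystander: red-brown rubber stopper, round, 33 mm across, 26 mm tall, loose. Stays where it is. Position given at its centre, half-way up; z axis up when upright.
- the_crucible_mid (a point): Bystander: open white porcelain crucible, round, 42 mm across, 35 mm tall, loose. Stays where it is. Position given at its centre, half-way up; z axis up when upright.
Mind the look-alikes: they are no part of the job. Leave any green or turquoise look-alike of the part that bears spacer_mid alone. What is shaped like the part that bears weight_mid but turquoise is not meant.

How it is judged:
By the outcome, as a careful person would: the job done as asked, in the order asked, and still so for the second after the job is handed in, with the robot touching nothing.
It also fails if it takes over 125 s, if anything falls off the work surface, if the arm or the gripper's body presses on something with over 40 N, if the wrist force passes 120 N, or if a joint passes its speed limit or range.

ROBOT

A 6-joint arm with a two-finger parallel gripper is mounted at the origin on a cart in front of the work surface, level with it; the furniture and walls round the work are solid. World frame = base frame: x ahead of the robot, y to its left, z up, the work surface at z = 0. Lengths are in mm, angles in degrees, forces in N, time in s.
With the tool pointing down it reaches from about 300 to 775 mm from the base axis. Payload 14.6 kg.
Tool frame: the origin (TCP) lies on the mounting face of the last link; the fingertips stand 199 mm ahead of it and the grasp point (between the pads) lies 180 mm ahead of it; y points along the fingers, z is the direction in which the jaws open and shut, and the axes are right-handed (so a half turn about y gives the same grasp; the last joint's range is limited). The gripper opens to 94 mm and grips with 3 to 60 N. Pads are 16 mm wide; open, the fingers measure 119 mm over their backs; the gripper's body (75 mm by 177 mm) begins 78 mm behind the grasp point.
Start: joints at [-72.571, 17.183, 87.147, -0, 75.671, -3.816], TCP at [199.292, -512.615, 404.646] pointing down, gripper open.
Joint ranges: [-173.82, 173.82], [-45.26, 126.66], [13.44, 144.39], [-59.66, 239.66], [0, 175.72], [-146.38, 146.38]. Speed limits (degrees/s): [127.2, 127.2, 147.25, 180, 180, 180].

INTERFACE

Orientations are given as [roll, pitch, yaw] about the fixed x, y, z axes, in that order (R = Rz(yaw) Ry(pitch) Rx(roll)).
In Python, from workcell import bot gives the robot as it stands.
- The arm moves only by the tool servo_tool, never from a script. Its argument "moves" is a list of rows, each a list of 5 numbers: the closure in counts, from 0 (fully open) to 255 (shut), then the shift along the world's x, y, z in m, then the turn about the world's z in rad. In form: [[gripper, x, y, z, spin], ...]. A call has 1 to 8 rows; each row shifts and turns the pose as measured when the row begins; what a row does not reach is not made up. A row lasts 1/12 s, in which the tool goes at most 41.7 mm and 7.16 degrees, less where a joint would pass 70% of its speed; a pose out of reach is approached as far as the arm can. A call with a gripper value outside its range is refused whole. The fingers move at their own pace and stop on an object; the grip force is fixed at half the most. Time passes only in rows, so rows that do not move let the fingers close. It gives the time, the measured TCP pose, the force and the opening at its end, in the units of the state.
- bot.read_state(): the state, without advancing time (a new reading comes with each control period).
- bot.capture(name): name is "scene" or "top"; returns a dict with "frame" (420x560x3 uint8, blue, green, red), "fx", "fy", "cx", "cy" (pixels), "extrinsics" (4x4, takes a point from camera to world coordinates). Camera axes: x right, y down, z forward; pixel columns grow to the right and rows downward; lengths in mm; the calibration is good to about 2 mm. A picture is of the moment at which its call begins. There is no depth.
- bot.sign_off(): hands the job in, once; it reports no verdict.
The state is a dict: "time_s": time; "qpos": joint angles; "dq": joint speeds; "joint_torque": joint torques, N m; "eef_pos": TCP position; "orientation": TCP orientation; "wrist_force": force on the tool from outside, world axes, zero at the start; "moment": the same for the moment, N m; "finger_gap": opening from 0.0 (shut) to 1.0 (fully open).
Only numpy, scipy, OpenCV 4.12 (cv2) and the standard library are available. Lean on these libraries where they do the work, as an engineer would, in place of code of your own. Each camera call takes 0.05 s, during which the arm holds its last target. There are 200 camera calls.

## Working session

There is one attempt and no reset: what is moved stays moved. The work goes in short steps, Python scripts to look and compute and a tool call to move; the robot and the scene stay as the last step left them, time stands still between calls to the robot, and variables do not carry over. Pictures are saved under pics/ and viewed, about 12 in all and at most 16, crops included, and the job is handed in when it is done.

Besides the shell and the picture viewer there is one more tool, called after "Request:" in YAML: its name, and indented under it one key for each argument. servo_tool: Moves the arm, as the interface text tells. Its arguments: {"type":"object","properties":{"moves":{"type":"array"}},"required":["moves"]}

```bash
mkdir -p pics; ls
python3 - <<'E'
from workcell import bot
import cv2,numpy as np,json
print(bot.read_state())
for n in("scene","top"):
    c=bot.capture(n); cv2.imwrite(f"pics/{n}0.png",cv2.resize(c["frame"],(800,600),interpolation=cv2.INTER_CUBIC))
    print(n,c["fx"],c["fy"],c["cx"],c["cy"],np.array(c["extrinsics"]).round(4).tolist())
E
```

```text
pics
{'time_s': 0.0, 'qpos': array([-7.25705571e+01,  1.72158628e+01,  8.71798324e+01,  1.74834848e-04,
        7.56702631e+01, -3.81700514e+00]), 'dq': array([ 0.04085866,  0.02256525, -0.1483882 , -0.07895436,  0.01906275,
        0.08432579]), 'joint_torque': array([-4.15803597e-04, -5.31809592e+01, -3.52740884e+01,  7.08039198e-02,
        2.43794970e-02, -6.73856448e-05]), 'eef_pos': array([ 199.28752456, -512.59226488,  404.08741004]), 'orientation': array([-9.00658007e+01,  4.55981452e-03, -1.58753598e+02]), 'wrist_force': array([ 0.80528593, -0.27613707, -0.6580565 ]), 'moment': array([-0.03048644, -0.05051121,  0.03876159]), 'finger_gap': 0.999978785428401}
scene 419.60064536905935 419.60064536905935 279.955692502039 206.2309570378217 [[-0.7646, -0.4781, 0.4323, 202.0292], [-0.6444, 0.5538, -0.5273, 503.1703], [0.0127, -0.6817, -0.7315, 684.573], [0.0, 0.0, 0.0, 1.0]]
top 463.38504132884503 463.38504132884503 279.2155161943816 208.1669415616833 [[-0.0064, -0.9984, 0.0558, 527.0817], [-0.999, 0.0089, 0.0431, 27.6858], [-0.0436, -0.0555, -0.9975, 940.4117], [0.0, 0.0, 0.0, 1.0]]
```

View pics/top0.png

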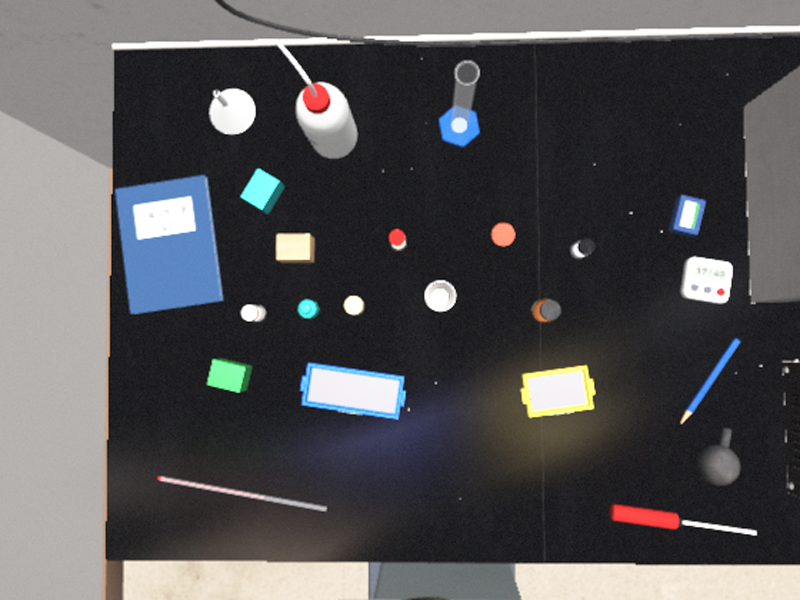

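View pics/scene0.png

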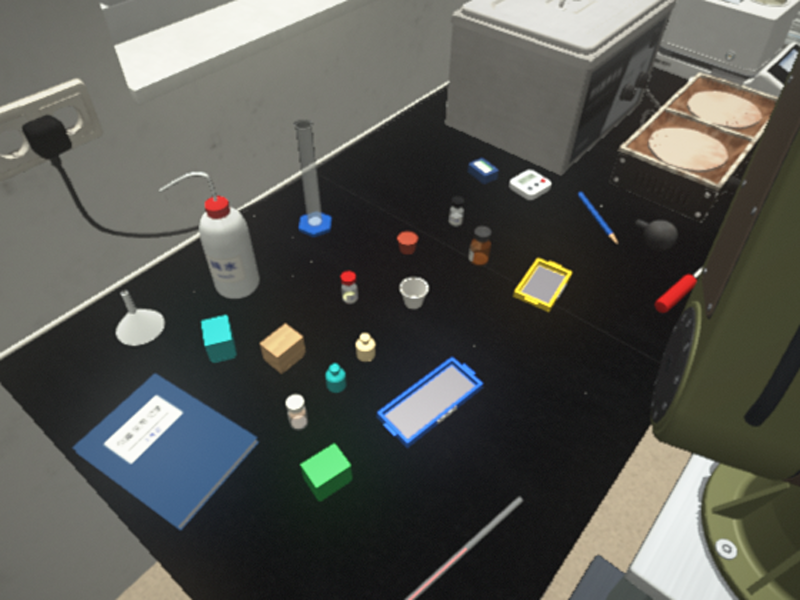

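The top view has everything in sight. The targets, in 800-wide pixels, are red vial (398,237), weight (353,305), spacer (295,247), dropper (546,310), black vial (583,248), blue tray (353,391) and yellow tray (558,391). I'll take enlarged crops to measure from.

Run:
```python
from workcell import bot
import cv2
f=bot.capture("top")["frame"]
# 6x crops; left: cols 175..305 rows 155..295 ; 
for n,(c0,r0) in dict(L=(165,155),R=(270,155)).items():
    cv2.imwrite(f"pics/crop{n}.png",cv2.resize(f[r0:r0+145,c0:c0+155],None,fx=4,fy=4,interpolation=cv2.INTER_CUBIC))
```

```text
(no output)
```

View pics/cropL.png

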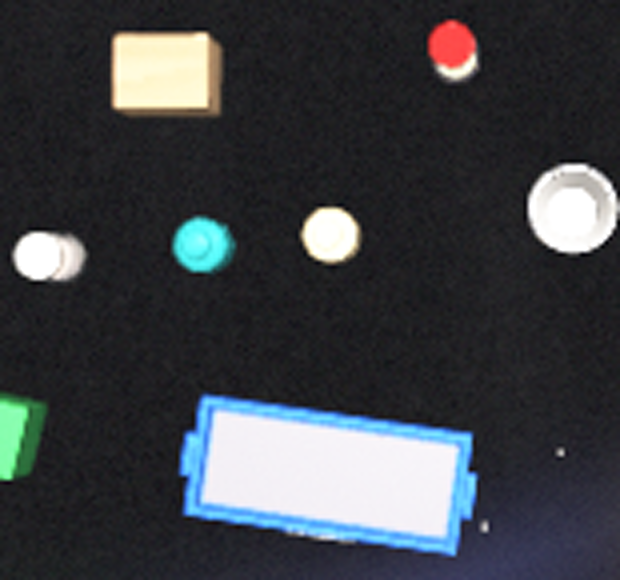

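View pics/cropR.png

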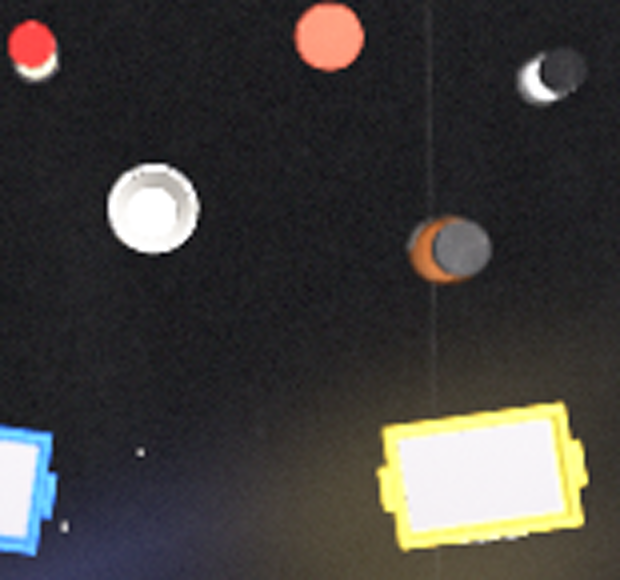

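```bash
cat > h.py <<'E'
from workcell import bot
import numpy as np
def ray(c,u,v,z):
    E=np.array(c["extrinsics"]); d=E[:3,:3]@[(u-c["cx"])/c["fx"],(v-c["cy"])/c["fy"],1]
    return (E[:3,3]+d*(z-E[2,3])/d[2])[:2]
def crop(c,c0,r0,s,u,v,z): return ray(c,c0+(u+.5)/s-.5,r0+(v+.5)/s-.5,z)
E
python3 - <<'E'
from h import *
c=bot.capture("top")
L=lambda u,v,z:crop(c,165,155,4,u,v,z)
R=lambda u,v,z:crop(c,270,155,4,u,v,z)
for n,f,u,v,z in [("red",L,452,44,52),("redR",R,32,44,52),("weight",L,331,235,28),("turq",L,200,243,28),("white",L,39,255,52),("cruc",L,572,209,35),("stop",R,329,37,26),("black",R,562,71,52),("drop",R,461,248,64)]:
    print(n,f(u,v,z).round(1))
def rect(n,f,P,z):
    q=np.array([f(u,v,z) for u,v in P]); a=q[0]+q[3]-q[1]-q[2]  # toward image left=+y
    print(n,q.mean(0).round(1),"yaw of y axis - 90:",np.degrees(np.arctan2(a[1],a[0])).round(1)-90,[np.linalg.norm(q[i]-q[i-1]).round(1) for i in range(4)])
rect("spacer",L,[(113,33),(209,33),(209,109),(113,109)],45)
rect("long",L,[(202,396),(472,433),(457,555),(185,515)],12)
rect("short",R,[(383,427),(564,403),(584,526),(402,550)],12)
E
```

```text
red [659.1  68.7]
redR [659.1  68.7]
weight [568.4 130.3]
turq [564.9 195.5]
white [558.8 269.7]
cruc [579.8  11.3]
stop [664.6 -77. ]
black [ 642.9 -184.2]
drop [ 558.5 -132.7]
spacer [648.7 211.8] yaw of y axis - 90: -0.7000000000000028 [np.float64(37.5), np.float64(47.5), np.float64(37.4), np.float64(47.3)]
long [449.3 133.6] yaw of y axis - 90: -8.200000000000003 [np.float64(59.9), np.float64(136.9), np.float64(60.8), np.float64(137.7)]
short [ 447.6 -150.8] yaw of y axis - 90: 7.400000000000006 [np.float64(60.9), np.float64(89.6), np.float64(60.8), np.float64(89.7)]
```

Request:
servo_tool:
  moves:
    - [0, 0.028, 0.021, 0, 0.12]
    - [0, 0.028, 0.021, 0, 0.12]
    - [0, 0.028, 0.021, 0, 0.12]
    - [0, 0.028, 0.021, 0, 0.12]
    - [0, 0.028, 0.021, 0, 0.12]
    - [0, 0.028, 0.021, 0, 0.12]
    - [0, 0.028, 0.021, 0, 0.12]
    - [0, 0.028, 0.021, 0, 0.12]

```text
time_s: 0.87
eef_pos: [426.6, -339.4, 403.0]
orientation: [-90.2, -0.0, -102.2]
wrist_force: [-0.3, 0.3, -0.7]
finger_gap: 0.998
```

Request:
servo_tool:
  moves:
    - [0, 0.028, 0.02, 0, 0.07]
    - [0, 0.028, 0.02, 0, 0]
    - [0, 0.028, 0.02, 0, 0]
    - [0, 0.028, 0.02, 0, 0]
    - [0, 0.028, 0.02, -0.01, 0]
    - [0, 0.028, 0.02, -0.02, 0]
    - [0, 0.028, 0.02, -0.02, 0]
    - [0, 0.02, 0.015, -0.02, 0]

```text
time_s: 1.53
eef_pos: [653.3, -172.5, 334.5]
orientation: [-89.7, -0.1, -97.3]
wrist_force: [-0.2, -0.5, 0.4]
finger_gap: 1.001
```

Request:
servo_tool:
  moves:
    - [0, 0, 0, -0.01, 0]
    - [0, 0, 0, 0, 0]

```text
time_s: 1.7
eef_pos: [655.9, -168.3, 317.9]
orientation: [-90.1, -0.0, -97.0]
wrist_force: [0.3, -1.0, -0.9]
finger_gap: 0.999
```

Request:
servo_tool:
  moves:
    - [0, -0.013, -0.016, 0, -0.02]
    - [0, 0, 0, 0, 0]
    - [0, 0, 0, -0.02, 0]
    - [0, 0, 0, -0.02, 0]
    - [0, 0, 0, 0, 0]

```text
time_s: 2.12
eef_pos: [640.9, -187.0, 280.3]
orientation: [-90.0, -0.1, -98.3]
wrist_force: [-1.0, 0.4, -0.4]
finger_gap: 1.003
```

Run:
```python
from workcell import bot
import cv2
print(bot.read_state()["eef_pos"])
f=bot.capture("scene")["frame"]
cv2.imwrite("pics/s1.png",cv2.resize(f[80:260,240:480],None,fx=3,fy=3,interpolation=cv2.INTER_CUBIC))
```

```text
[ 640.86466981 -187.03896115  280.26305925]
```

View pics/s1.png

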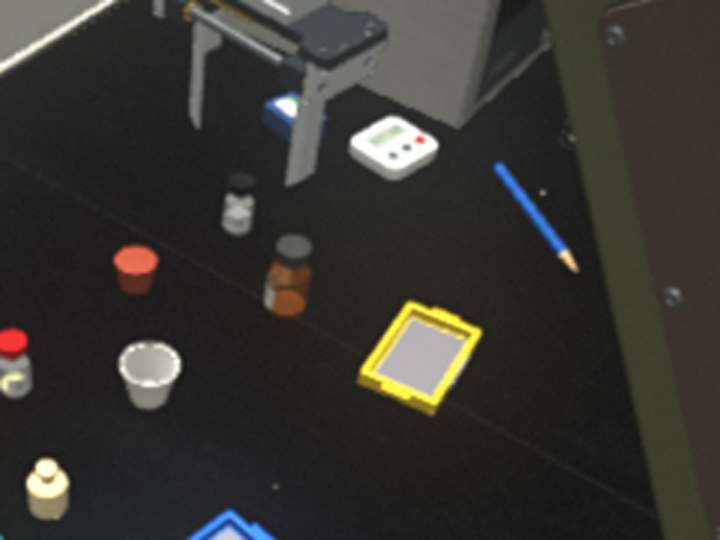

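The fingers straddle the black vial, with tips at (195,127) and (297,183) in the crop and the vial cap at (241,181). I'll check this with the scene camera.

Run:
```python
from h import *
c=bot.capture("scene")
S=lambda u,v,z:crop(c,240,80,3,u,v,z).round(1)
print("tips",S(246,155,81),"black",S(241,180,52),"foot", S(238,229,3),"drop",S(293,243,64),"red",S(10,337,52),"weightknob",S(46,467,41))
```

```text
tips [ 640.  -181.5] black [ 644.5 -184.9] foot [ 641.6 -183.6] drop [ 561.3 -136.2] red [661.9  66.8] weightknob [569.1 131.1]
```

Request:
servo_tool:
  moves:
    - [0, 0.002, 0.0025, -0.02, 0]
    - [0, 0, 0, -0.02, 0]
    - [0, 0, 0, -0.015, 0]
    - [0, 0, 0, -0.005, 0]
    - [0, 0, 0, 0, 0]

```text
time_s: 2.63
eef_pos: [644.7, -185.9, 232.6]
orientation: [-89.0, -0.2, -98.4]
wrist_force: [-0.2, 0.4, -0.2]
finger_gap: 1.002
```

Request:
servo_tool:
  moves:
    - [255, 0, 0, 0, 0]
    - [255, 0, 0, 0, 0]
    - [255, 0, 0, 0, 0]
    - [255, 0, 0, 0, 0]
    - [255, 0, 0, 0, 0]
    - [255, 0, 0, 0, 0]
    - [255, 0, 0, 0, 0]
    - [255, 0, 0, 0, 0]

```text
time_s: 3.3
eef_pos: [645.6, -186.4, 239.8]
orientation: [-88.6, -0.3, -98.4]
wrist_force: [-0.8, -0.4, -0.6]
finger_gap: 0.467
```

Request:
servo_tool:
  moves:
    - [0, 0, 0, 0, 0]
    - [0, 0, 0, 0, 0]
    - [0, 0, 0, 0, 0]
    - [0, 0, 0, 0, 0]

```text
time_s: 3.63
eef_pos: [645.6, -186.4, 239.6]
orientation: [-88.6, -0.3, -98.4]
wrist_force: [-0.2, -1.0, -0.2]
finger_gap: 0.716
```

Request:
servo_tool:
  moves:
    - [0, -0.002, 0.002, -0.01, 0]
    - [0, 0, 0, -0.01, 0]
    - [0, 0, 0, -0.005, 0]
    - [0, 0, 0, 0, 0]

```text
time_s: 3.97
eef_pos: [643.1, -184.0, 211.5]
orientation: [-88.6, -0.3, -98.4]
wrist_force: [-0.7, 0.3, 0.5]
finger_gap: 0.983
```

Request:
servo_tool:
  moves:
    - [255, 0, 0, 0, 0]
    - [255, 0, 0, 0, 0]
    - [255, 0, 0, 0, 0]
    - [255, 0, 0, 0, 0]
    - [255, 0, 0, 0, 0]
    - [255, 0, 0, 0, 0]
    - [255, 0, 0, 0, 0]
    - [255, 0, 0, 0, 0]

```text
time_s: 4.63
eef_pos: [643.3, -184.1, 211.5]
orientation: [-88.6, -0.3, -98.4]
wrist_force: [-0.2, -0.4, 0.8]
finger_gap: 0.466
```

Request:
servo_tool:
  moves:
    - [255, 0, 0, 0, 0]
    - [255, 0, 0, 0, 0]
    - [255, 0, 0, 0, 0]
    - [255, 0, 0, 0, 0]
    - [255, 0, 0, 0, 0]
    - [255, 0, 0, 0, 0]
    - [255, 0, 0, 0, 0]

```text
time_s: 5.22
eef_pos: [643.3, -184.1, 211.9]
orientation: [-88.6, -0.3, -98.4]
wrist_force: [0.4, 0.7, 1.9]
finger_gap: 0.247
```

Request:
servo_tool:
  moves:
    - [255, 0, 0, 0.015, 0]
    - [255, 0, 0, 0.02, 0]
    - [255, 0, 0, 0.02, 0]
    - [255, 0, 0, 0.02, 0]
    - [255, -0.005, 0.01, 0.01, 0]
    - [255, -0.013, 0.025, 0, 0]
    - [255, -0.013, 0.025, 0, 0]
    - [255, -0.013, 0.025, 0, 0]

```text
time_s: 5.88
eef_pos: [597.8, -100.6, 307.9]
orientation: [-88.3, -0.4, -98.7]
wrist_force: [0.4, 0.6, 0.4]
finger_gap: 0.247
```

Request:
servo_tool:
  moves:
    - [255, -0.013, 0.026, 0, 0]
    - [255, -0.013, 0.026, 0, 0]
    - [255, -0.013, 0.026, 0, 0]
    - [255, -0.013, 0.026, 0, 0]
    - [255, -0.013, 0.026, 0, 0]
    - [255, -0.013, 0.026, 0, 0]
    - [255, -0.013, 0.025, 0, 0]
    - [255, -0.01, 0.02, 0, 0]

```text
time_s: 6.55
eef_pos: [489.5, 109.5, 318.4]
orientation: [-87.7, -0.3, -98.8]
wrist_force: [0.7, -0.0, 0.9]
finger_gap: 0.248
```

Request:
servo_tool:
  moves:
    - [255, -0.012, 0.025, 0, 0]
    - [255, -0.01, 0.02, 0, 0]
    - [255, -0.005, 0.005, 0, 0.005]
    - [255, 0, 0, 0, 0.0]
    - [255, 0, 0, 0, 0]

```text
time_s: 6.97
eef_pos: [459.0, 164.5, 323.9]
orientation: [-87.3, -0.1, -98.2]
wrist_force: [-0.3, 0.1, -1.2]
finger_gap: 0.248
```

```bash
cat >> h.py <<'E'
from scipy.spatial.transform import Rotation as Ro
def gp(d=180):
    s=bot.read_state(); R=Ro.from_euler("xyz",s["orientation"],degrees=True).as_matrix()
    return s["eef_pos"]+d*R[:,1]
E
python3 - <<'E'
from h import *
import cv2
s=bot.read_state();print(s["eef_pos"],s["orientation"],gp().round(1))
f=bot.capture("scene")["frame"]
cv2.imwrite("pics/s2.png",cv2.resize(f[150:350,180:430],None,fx=3,fy=3,interpolation=cv2.INTER_CUBIC))
E
```

```text
[459.0299125  164.5090062  323.89560043] [-87.34711407  -0.10985113 -98.17837904] [467.2 163.  144.1]
```

View pics/s2.png

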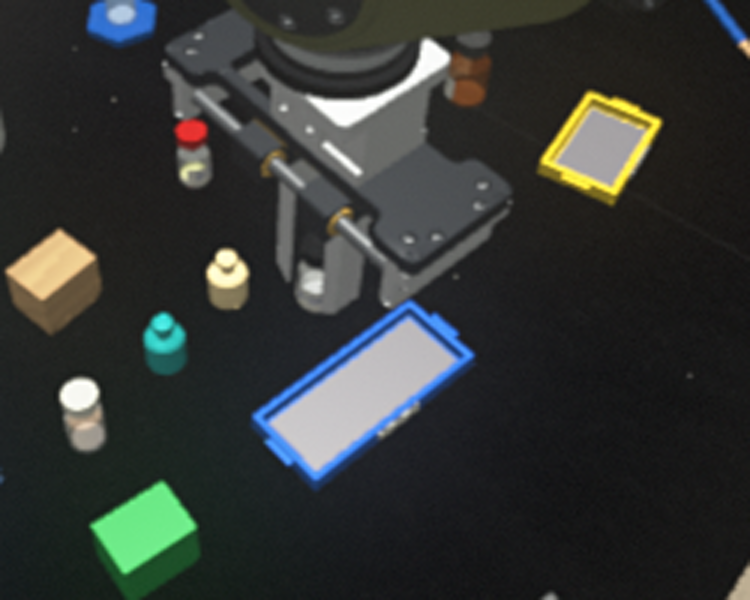

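Request:
servo_tool:
  moves:
    - [255, -0.003, 0.005, 0, 0]
    - [255, -0.003, 0.005, 0, 0]
    - [255, -0.003, 0.005, 0, 0]
    - [255, -0.002, 0.003, 0, 0]
    - [255, 0, 0, 0, 0]

```text
time_s: 7.43
eef_pos: [448.7, 181.2, 324.0]
orientation: [-87.3, -0.1, -98.5]
wrist_force: [-0.3, -0.5, -0.9]
finger_gap: 0.243
```

Request:
servo_tool:
  moves:
    - [255, 0, 0, -0.006, 0]
    - [255, 0, 0, -0.006, 0]
    - [255, 0, 0, -0.006, 0]
    - [255, 0, 0, -0.006, 0]
    - [255, 0, 0, -0.006, 0]
    - [255, 0, 0, -0.006, 0]
    - [255, 0, 0, 0, 0]

```text
time_s: 8.02
eef_pos: [448.6, 180.8, 283.1]
orientation: [-87.4, -0.2, -98.5]
wrist_force: [-0.6, -1.1, 0.6]
finger_gap: 0.244
```

Run:
```python
from h import *
c=bot.capture("scene")
s=bot.read_state();print(s["eef_pos"],s["orientation"],gp().round(1))
q=np.array([crop(c,180,150,3,u,v,12) for u,v in [(408,303),(472,355),(317,485),(257,415)]]);print(q.round(1),q.mean(0))
S=lambda u,v,z:crop(c,180,150,3,u,v,z).round(1)
print("red",S(191,132,52),"weight",S(226,257,41))
q=np.array([S(u,v,45) for u,v in [(8,270),(60,231),(99,264),(50,304)]]);print(q,q.mean(0))
q=np.array([S(u,v,12) for u,v in [(592,93),(661,123),(612,202),(540,168)]]);print("short",q,q.mean(0))
```

```text
[448.68876772 180.84641859 283.65817071] [-87.41236198  -0.16289201 -98.49418526] [456.7 179.1 103.8]
[[467.3  64.4]
 [411.   71. ]
 [427.7 207.3]
 [486.5 194.4]] [448.12559674 134.27571688]
red [658.  70.] weight [569.1 131.1]
[[665.9 232.9]
 [665.  188.8]
 [625.1 191.4]
 [625.1 233.8]] [645.275 211.725]
short [[ 480.6 -192. ]
 [ 423.4 -197.8]
 [ 410.3 -103.2]
 [ 467.7  -97.7]] [ 445.5   -147.675]
```

Request:
servo_tool:
  moves:
    - [255, -0.001, 0.002, -0.008, 0]
    - [255, 0, 0, -0.009, 0]
    - [255, 0, 0, -0.009, 0]
    - [255, 0, 0, -0.009, 0]
    - [255, 0, 0, -0.009, 0]
    - [255, 0, 0, -0.009, 0]
    - [255, 0, 0, -0.004, 0]
    - [255, 0, 0, 0, 0]

```text
time_s: 8.73
eef_pos: [447.3, 183.0, 220.2]
orientation: [-87.4, -0.2, -98.5]
wrist_force: [-0.4, -0.8, 0.5]
finger_gap: 0.243
```

Request:
servo_tool:
  moves:
    - [255, 0, -0.001, -0.003, 0]
    - [255, 0, 0, -0.002, 0]
    - [255, 0, 0, 0, 0]

```text
time_s: 8.98
eef_pos: [447.5, 181.9, 214.9]
orientation: [-87.4, -0.2, -98.5]
wrist_force: [-1.0, -0.3, 0.5]
finger_gap: 0.247
```

Request:
servo_tool:
  moves:
    - [0, 0, 0, 0, 0]
    - [0, 0, 0, 0, 0]
    - [0, 0, 0, 0, 0]
    - [0, 0, 0, 0, 0]
    - [0, 0, 0, 0, 0]
    - [0, 0, 0, 0, 0]

```text
time_s: 9.48
eef_pos: [447.9, 182.0, 216.1]
orientation: [-87.3, -0.1, -98.5]
wrist_force: [-0.1, -0.4, 0.2]
finger_gap: 0.635
```

Request:
servo_tool:
  moves:
    - [0, 0, 0, 0.008, 0]
    - [0, 0, 0, 0.015, 0]
    - [0, 0, 0, 0.015, 0]
    - [0, 0, 0, 0.015, 0]
    - [0, 0, 0, 0.015, 0]
    - [0, 0, 0, 0.015, 0]
    - [0, 0, 0, 0.008, 0]
    - [0, 0, 0, 0, 0]

```text
time_s: 10.15
eef_pos: [447.1, 181.8, 314.4]
orientation: [-87.3, -0.1, -98.5]
wrist_force: [0.7, -0.5, 0.3]
finger_gap: 1.0
```

Request:
servo_tool:
  moves:
    - [0, 0.003, -0.01, 0, 0]
    - [0, 0.007, -0.02, 0, 0]
    - [0, 0.007, -0.02, 0, 0]
    - [0, 0.007, -0.02, 0, 0]
    - [0, 0.007, -0.02, 0, 0]
    - [0, 0.007, -0.02, 0, 0]
    - [0, 0.007, -0.02, 0, 0]
    - [0, 0.007, -0.02, 0, 0]

```text
time_s: 10.82
eef_pos: [499.2, 23.5, 309.2]
orientation: [-87.7, -0.2, -98.2]
wrist_force: [-0.4, -0.5, 0.0]
finger_gap: 1.002
```

Request:
servo_tool:
  moves:
    - [0, 0.007, -0.02, 0, 0]
    - [0, 0.007, -0.02, 0, 0]
    - [0, 0.007, -0.02, 0, 0]
    - [0, 0.007, -0.02, 0, 0]
    - [0, 0.007, -0.02, 0, 0]
    - [0, 0.007, -0.02, 0, 0]
    - [0, 0.003, -0.01, 0, 0]
    - [0, 0, 0, 0, 0]

```text
time_s: 11.48
eef_pos: [544.1, -122.3, 300.7]
orientation: [-88.3, -0.2, -98.4]
wrist_force: [-0.0, 0.2, -0.3]
finger_gap: 1.003
```

Run:
```python
from h import *
import cv2
c=bot.capture("top")
s=bot.read_state();print(s["eef_pos"],s["orientation"],gp().round(1))
f=c["frame"]
cv2.imwrite("pics/t3.png",cv2.resize(f[150:310,130:430],None,fx=2.6,fy=2.6,interpolation=cv2.INTER_CUBIC))
```

```text
[ 543.81745864 -121.40678994  300.57180763] [-88.36283698  -0.18802562 -98.42620791] [ 548.8 -122.7  120.6]
```

View pics/t3.png

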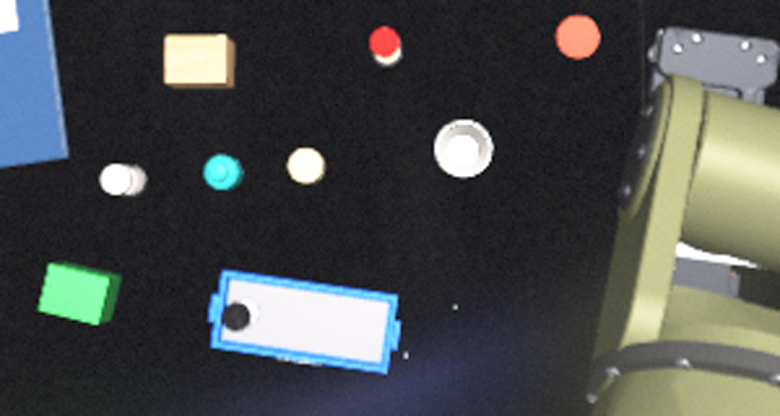

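The black vial stands in the left end of the blue tray, cap at (237,317) in the crop. Next is the dropper.

Request:
servo_tool:
  moves:
    - [0, 0.006, -0.006, 0, 0]
    - [0, 0.005, -0.005, 0, 0]
    - [0, 0, 0, 0, 0]
    - [0, 0, 0, -0.006, 0]
    - [0, 0, 0, -0.009, 0]
    - [0, 0, 0, -0.009, 0]
    - [0, 0, 0, -0.005, 0]
    - [0, 0, 0, 0, 0]

```text
time_s: 12.2
eef_pos: [555.0, -129.5, 267.4]
orientation: [-88.5, -0.1, -98.2]
wrist_force: [-0.5, 0.5, 0.0]
finger_gap: 0.996
```

Run:
```python
from h import *
c=bot.capture("top")
print(gp().round(1), bot.read_state()["orientation"], "black", crop(c,130,150,2.6,237,317,55))
```

```text
[ 559.8 -130.7   87.9] [-88.47174736  -0.14962719 -98.18781674] black [456.14721956 178.43352056]
```

Request:
servo_tool:
  moves:
    - [0, 0, -0.003, -0.006, 0]
    - [0, 0, 0, -0.009, 0]
    - [0, 0, 0, -0.009, 0]
    - [0, 0, 0, -0.008, 0]
    - [0, 0, 0, -0.006, 0]
    - [0, 0, 0, -0.003, 0]
    - [0, 0, 0, 0, 0]

```text
time_s: 12.83
eef_pos: [554.9, -132.8, 222.3]
orientation: [-88.5, -0.1, -98.2]
wrist_force: [-0.7, -0.3, 0.1]
finger_gap: 1.005
```

Request:
servo_tool:
  moves:
    - [255, 0, 0, 0, 0]
    - [255, 0, 0, 0, 0]
    - [255, 0, 0, 0, 0]
    - [255, 0, 0, 0, 0]
    - [255, 0, 0, 0, 0]
    - [255, 0, 0, 0, 0]
    - [255, 0, 0, 0, 0]
    - [255, 0, 0, 0, 0]

```text
time_s: 13.5
eef_pos: [555.3, -132.8, 223.7]
orientation: [-88.3, -0.2, -98.2]
wrist_force: [-0.9, 0.3, 0.3]
finger_gap: 0.47
```

Request:
servo_tool:
  moves:
    - [255, 0, 0, 0, 0]
    - [255, 0, 0, 0, 0]
    - [255, 0, 0, 0, 0]
    - [255, 0, 0, 0, 0]
    - [255, 0, 0, 0, 0]

```text
time_s: 13.92
eef_pos: [555.1, -132.8, 223.9]
orientation: [-88.4, -0.2, -98.2]
wrist_force: [0.3, 0.5, 0.4]
finger_gap: 0.348
```

Request:
servo_tool:
  moves:
    - [255, 0, 0, 0.008, 0]
    - [255, 0, 0, 0.015, 0]
    - [255, 0, 0, 0.015, 0]
    - [255, 0, 0, 0.015, 0]
    - [255, 0, 0, 0.015, 0]
    - [255, 0, 0, 0.01, 0]
    - [255, 0, 0, 0.005, 0]
    - [255, 0, 0, 0, 0]

```text
time_s: 14.58
eef_pos: [554.7, -132.6, 312.8]
orientation: [-88.4, -0.2, -98.2]
wrist_force: [0.5, 0.8, -0.8]
finger_gap: 0.35
```

Request:
servo_tool:
  moves:
    - [255, -0.005, 0.01, 0, 0]
    - [255, -0.009, 0.018, 0, 0]
    - [255, -0.009, 0.018, 0, 0]
    - [255, -0.009, 0.018, 0, 0]
    - [255, -0.009, 0.018, 0, 0]
    - [255, -0.009, 0.018, 0, 0]
    - [255, -0.009, 0.018, 0, 0]
    - [255, -0.009, 0.018, 0, 0]

```text
time_s: 15.25
eef_pos: [480.3, 9.8, 306.3]
orientation: [-88.9, -0.2, -98.4]
wrist_force: [0.3, 0.8, -0.4]
finger_gap: 0.341
```

Request:
servo_tool:
  moves:
    - [255, -0.009, 0.018, 0, 0]
    - [255, -0.009, 0.018, 0, 0]
    - [255, -0.009, 0.016, 0, 0]
    - [255, -0.005, 0.01, 0, 0]
    - [255, 0, 0, 0, 0]

```text
time_s: 15.67
eef_pos: [441.4, 79.1, 302.0]
orientation: [-89.3, -0.2, -98.2]
wrist_force: [-0.2, -0.2, 0.1]
finger_gap: 0.345
```

Run:
```python
from h import *
print(gp().round(1), bot.read_state()["orientation"])
```

```text
[443.5  78.2 122.1] [-89.30826729  -0.20148438 -98.23261595]
```

Request:
servo_tool:
  moves:
    - [255, -0.001, 0.006, 0, 0]
    - [255, 0, 0.006, 0, 0]
    - [255, 0, 0, -0.005, 0]
    - [255, 0, 0, -0.009, 0]
    - [255, 0, 0, -0.009, 0]
    - [255, 0, 0, -0.009, 0]
    - [255, 0, 0, -0.009, 0]
    - [255, 0, 0, 0, 0]

```text
time_s: 16.33
eef_pos: [440.0, 91.0, 254.5]
orientation: [-89.5, -0.3, -98.3]
wrist_force: [-1.3, -0.3, 0.1]
finger_gap: 0.349
```

Request:
servo_tool:
  moves:
    - [255, 0, 0, -0.006, 0]
    - [255, 0, 0, -0.006, 0]
    - [255, 0, 0, -0.005, 0]
    - [255, 0, 0, -0.003, 0]
    - [255, 0, 0, 0, 0]

```text
time_s: 16.75
eef_pos: [440.1, 90.5, 231.6]
orientation: [-89.5, -0.3, -98.3]
wrist_force: [0.1, 0.3, -0.9]
finger_gap: 0.345
```

Run:
```python
from h import *
print(gp().round(1), bot.read_state()["orientation"])
```

```text
[441.4  89.4  51.7] [-89.5430639   -0.27960133 -98.33983137]
```

Request:
servo_tool:
  moves:
    - [255, 0.001, 0.001, -0.003, 0]
    - [255, 0, 0, -0.002, 0]
    - [255, 0, 0, 0, 0]

```text
time_s: 17.0
eef_pos: [441.3, 91.7, 226.7]
orientation: [-89.5, -0.3, -98.3]
wrist_force: [-0.4, -0.2, -0.2]
finger_gap: 0.345
```

Request:
servo_tool:
  moves:
    - [0, 0, 0, 0, 0]
    - [0, 0, 0, 0, 0]
    - [0, 0, 0, 0, 0]
    - [0, 0, 0, 0, 0]
    - [0, 0, 0, 0, 0]
    - [0, 0, 0, 0, 0]

```text
time_s: 17.5
eef_pos: [441.6, 91.9, 227.1]
orientation: [-89.4, -0.2, -98.3]
wrist_force: [-0.1, -0.2, 0.2]
finger_gap: 0.736
```

Request:
servo_tool:
  moves:
    - [0, 0, 0, 0.008, 0]
    - [0, 0, 0, 0.015, 0]
    - [0, 0, 0, 0.015, 0]
    - [0, 0, 0, 0.015, 0]
    - [0, 0, 0, 0.015, 0]
    - [0, 0, 0, 0.01, 0]
    - [0, 0, 0, 0.005, 0]
    - [0, 0, 0, 0, 0]

```text
time_s: 18.17
eef_pos: [440.9, 91.7, 317.3]
orientation: [-89.4, -0.2, -98.3]
wrist_force: [-0.4, -0.9, 0.3]
finger_gap: 1.004
```

Request:
servo_tool:
  moves:
    - [0, 0.008, 0.003, 0, 0.03]
    - [0, 0.016, 0.005, 0, 0.035]
    - [0, 0.016, 0.005, 0, 0.035]
    - [0, 0.016, 0.005, 0, 0.035]
    - [0, 0.016, 0.005, 0, 0.035]
    - [0, 0.016, 0.005, 0, 0.035]
    - [0, 0.016, 0.005, 0, 0.03]
    - [0, 0.01, 0.003, 0, 0.02]

```text
time_s: 18.83
eef_pos: [557.7, 128.8, 314.2]
orientation: [-89.7, -0.3, -83.1]
wrist_force: [-0.8, -0.7, -0.4]
finger_gap: 0.998
```

Request:
servo_tool:
  moves:
    - [0, 0, 0, -0.006, 0]
    - [0, 0, 0, -0.009, 0]
    - [0, 0, 0, -0.009, 0]
    - [0, 0, 0, -0.005, 0]
    - [0, 0, 0, 0, 0]

```text
time_s: 19.25
eef_pos: [556.8, 128.7, 279.0]
orientation: [-89.9, -0.3, -83.2]
wrist_force: [0.2, 0.3, -0.9]
finger_gap: 0.998
```

Run:
```python
from h import *
print(gp().round(1), bot.read_state()["orientation"])
```

```text
[557.1 127.8  99. ] [-89.92944074  -0.27967322 -83.15475954]
```

Request:
servo_tool:
  moves:
    - [0, 0.006, 0.002, 0, 0.01]
    - [0, 0.006, 0.001, 0, 0]
    - [0, 0, 0, -0.006, 0]
    - [0, 0, 0, -0.009, 0]
    - [0, 0, 0, -0.009, 0]
    - [0, 0, 0, -0.009, 0]
    - [0, 0, 0, -0.005, 0]
    - [0, 0, 0, 0, 0]

```text
time_s: 19.92
eef_pos: [569.3, 131.7, 236.9]
orientation: [-89.9, -0.3, -82.6]
wrist_force: [-1.1, 1.7, 0.7]
finger_gap: 1.001
```

Run:
```python
from h import *
import cv2
c=bot.capture("scene")
print(gp().round(1), bot.read_state()["orientation"])
cv2.imwrite("pics/s4.png",cv2.resize(c["frame"][150:350,180:430],None,fx=3,fy=3,interpolation=cv2.INTER_CUBIC))
```

```text
[569.7 130.8  57.3] [-89.9189359   -0.2793033  -82.57401591]
```

View pics/s4.png

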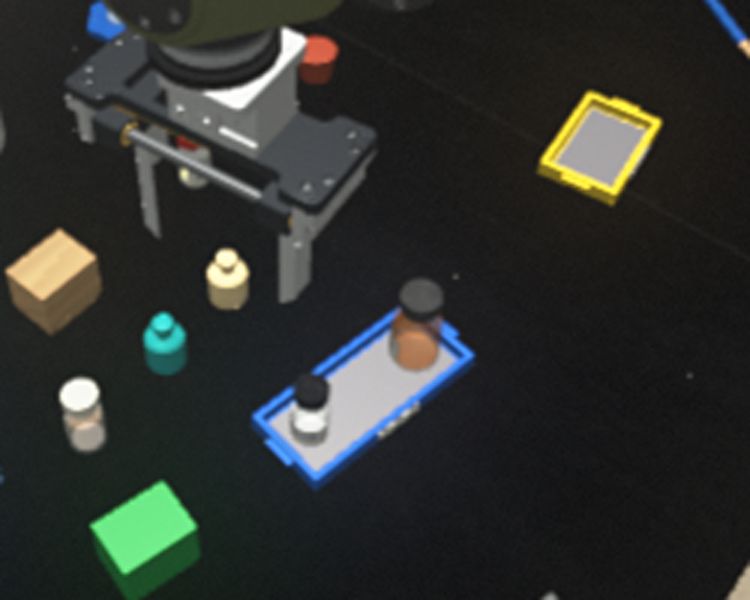

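Dropper (417,325) and black vial (310,410) stand at opposite ends of the blue tray. The fingers straddle the pale weight, so I'll lower and grip.

Request:
servo_tool:
  moves:
    - [0, 0, 0, -0.007, 0]
    - [0, 0, 0, -0.007, 0]
    - [0, 0, 0, -0.005, 0]
    - [0, 0, 0, -0.003, 0]
    - [0, 0, 0, 0, 0]

```text
time_s: 20.38
eef_pos: [569.4, 131.7, 213.6]
orientation: [-89.9, -0.3, -82.6]
wrist_force: [-0.1, -0.1, 0.3]
finger_gap: 1.003
```

Request:
servo_tool:
  moves:
    - [255, 0, 0, 0, 0]
    - [255, 0, 0, 0, 0]
    - [255, 0, 0, 0, 0]
    - [255, 0, 0, 0, 0]
    - [255, 0, 0, 0, 0]
    - [255, 0, 0, 0, 0]
    - [255, 0, 0, 0, 0]
    - [255, 0, 0, 0, 0]

```text
time_s: 21.05
eef_pos: [569.6, 131.7, 214.6]
orientation: [-89.8, -0.3, -82.6]
wrist_force: [-0.5, 0.2, -0.3]
finger_gap: 0.47
```

Request:
servo_tool:
  moves:
    - [255, 0, 0, 0, 0]
    - [255, 0, 0, 0, 0]
    - [255, 0, 0, 0, 0]
    - [255, 0, 0, 0, 0]
    - [255, 0, 0, 0, 0]
    - [255, 0, 0, 0, 0]

```text
time_s: 21.55
eef_pos: [569.6, 131.7, 214.7]
orientation: [-89.8, -0.3, -82.6]
wrist_force: [-0.3, 0.7, -0.1]
finger_gap: 0.265
```

Request:
servo_tool:
  moves:
    - [255, 0, 0, 0.008, 0]
    - [255, 0, 0, 0.015, 0]
    - [255, 0, 0, 0.015, 0]
    - [255, 0, 0, 0.015, 0]
    - [255, 0, 0, 0.015, 0]
    - [255, 0, 0, 0.01, 0]
    - [255, 0, 0, 0.005, 0]
    - [255, 0, 0, 0, 0]

```text
time_s: 22.22
eef_pos: [568.8, 131.6, 303.2]
orientation: [-89.9, -0.3, -82.6]
wrist_force: [0.9, 0.2, -0.9]
finger_gap: 0.274
```

Request:
servo_tool:
  moves:
    - [255, -0.004, -0.01, 0, 0]
    - [255, -0.008, -0.02, 0, 0]
    - [255, -0.008, -0.02, 0, 0]
    - [255, -0.008, -0.02, 0, 0]
    - [255, -0.008, -0.02, 0, 0]
    - [255, -0.008, -0.02, 0, 0]
    - [255, -0.008, -0.02, 0, 0]
    - [255, -0.008, -0.02, 0, 0]

```text
time_s: 22.88
eef_pos: [502.8, -24.9, 296.7]
orientation: [-90.4, -0.2, -82.3]
wrist_force: [1.1, -0.4, -2.0]
finger_gap: 0.274
```

Request:
servo_tool:
  moves:
    - [255, -0.008, -0.02, 0, 0]
    - [255, -0.008, -0.02, 0, 0]
    - [255, -0.008, -0.02, 0, 0]
    - [255, -0.008, -0.02, 0, 0]
    - [255, -0.008, -0.02, 0, 0]
    - [255, -0.006, -0.015, 0, 0]
    - [255, -0.003, -0.006, 0, 0]
    - [255, 0, 0, 0, 0]

```text
time_s: 23.55
eef_pos: [444.1, -157.1, 290.2]
orientation: [-91.0, 0.0, -82.6]
wrist_force: [-0.2, -0.2, -1.4]
finger_gap: 0.27
```

Run:
```python
from h import *
print(gp().round(1), bot.read_state()["orientation"])
```

```text
[ 441.  -157.4  110.2] [-9.09932546e+01  2.24573683e-02 -8.25734120e+01]
```

Request:
servo_tool:
  moves:
    - [255, 0.004, -0.006, 0, 0]
    - [255, 0.004, -0.006, 0, 0]
    - [255, 0, 0, -0.005, 0]
    - [255, 0, 0, -0.009, 0]
    - [255, 0, 0, -0.009, 0]
    - [255, 0, 0, -0.009, 0]
    - [255, 0, 0, -0.007, 0]
    - [255, 0, 0, 0, 0]

```text
time_s: 24.22
eef_pos: [453.5, -167.4, 245.2]
orientation: [-91.1, 0.1, -82.4]
wrist_force: [0.1, 0.7, -2.0]
finger_gap: 0.271
```

Run:
```python
from h import *
print(gp().round(1), bot.read_state()["orientation"])
```

```text
[ 449.9 -167.5   65.2] [-91.11282871   0.1249925  -82.41085395]
```

Request:
servo_tool:
  moves:
    - [255, 0, -0.001, -0.007, 0]
    - [255, 0, 0, -0.007, 0]
    - [255, 0, 0, -0.005, 0]
    - [255, 0, 0, -0.003, 0]
    - [255, 0, 0, -0.002, 0]
    - [255, 0, 0, 0, 0]

```text
time_s: 24.72
eef_pos: [453.4, -168.2, 218.1]
orientation: [-91.2, 0.2, -82.4]
wrist_force: [0.4, -0.3, -1.3]
finger_gap: 0.272
```

Release, rise, then head to the red vial (659,69): dx +206, dy +237.

Request:
servo_tool:
  moves:
    - [0, 0, 0, 0, 0]
    - [0, 0, 0, 0, 0]
    - [0, 0, 0, 0, 0]
    - [0, 0, 0, 0, 0]
    - [0, 0, 0, 0, 0]
    - [0, 0, 0, 0, 0]
    - [0, 0, 0, 0, 0]

```text
time_s: 25.3
eef_pos: [453.9, -168.5, 219.6]
orientation: [-91.0, 0.1, -82.4]
wrist_force: [0.5, 0.8, 0.4]
finger_gap: 0.731
```

Request:
servo_tool:
  moves:
    - [0, 0, 0, 0.008, 0]
    - [0, 0, 0, 0.015, 0]
    - [0, 0, 0, 0.015, 0]
    - [0, 0, 0, 0.015, 0]
    - [0, 0, 0, 0.015, 0]
    - [0, 0, 0, 0.012, 0]
    - [0, 0, 0, 0.008, 0]
    - [0, 0, 0, 0, 0]

```text
time_s: 25.97
eef_pos: [453.2, -168.2, 315.1]
orientation: [-91.0, 0.1, -82.4]
wrist_force: [-0.3, 0.8, -0.2]
finger_gap: 1.0
```

Request:
servo_tool:
  moves:
    - [0, 0.008, 0.009, 0, 0]
    - [0, 0.015, 0.017, 0, 0]
    - [0, 0.015, 0.017, 0, 0]
    - [0, 0.015, 0.017, 0, 0]
    - [0, 0.015, 0.017, 0, 0]
    - [0, 0.015, 0.017, 0, 0]
    - [0, 0.015, 0.017, 0, 0]
    - [0, 0.015, 0.017, 0, 0]

```text
time_s: 26.63
eef_pos: [570.8, -31.8, 310.5]
orientation: [-91.3, 0.2, -82.7]
wrist_force: [0.5, -0.1, -0.1]
finger_gap: 0.999
```

Request:
servo_tool:
  moves:
    - [0, 0.015, 0.017, 0, 0]
    - [0, 0.015, 0.017, 0, 0]
    - [0, 0.015, 0.017, 0, 0]
    - [0, 0.014, 0.016, 0, 0]
    - [0, 0.01, 0.01, 0, 0]
    - [0, 0.004, 0.004, 0, 0]
    - [0, 0, 0, 0, 0]

```text
time_s: 27.22
eef_pos: [649.2, 63.9, 301.5]
orientation: [-91.9, 0.3, -82.4]
wrist_force: [-0.4, 1.0, -0.0]
finger_gap: 1.0
```

Run:
```python
from h import *
print(gp().round(1), bot.read_state()["orientation"])
```

```text
[643.3  64.  121.6] [-91.87937666   0.2809429  -82.43498338]
```

Request:
servo_tool:
  moves:
    - [0, 0.008, 0.002, 0, 0]
    - [0, 0.007, 0.002, 0, 0]
    - [0, 0, 0, 0, 0]
    - [0, 0, 0, -0.006, 0]
    - [0, 0, 0, -0.009, 0]
    - [0, 0, 0, -0.009, 0]
    - [0, 0, 0, -0.006, 0]
    - [0, 0, 0, 0, 0]

```text
time_s: 27.88
eef_pos: [662.8, 66.6, 265.6]
orientation: [-92.2, 0.3, -82.5]
wrist_force: [0.0, -0.2, -0.3]
finger_gap: 0.998
```

Run:
```python
from h import *
print(gp().round(1), bot.read_state()["orientation"])
```

```text
[656.   66.6  85.7] [-92.15563103   0.28631626 -82.54613172]
```

Request:
servo_tool:
  moves:
    - [0, 0.003, 0.002, -0.006, 0]
    - [0, 0, 0, -0.009, 0]
    - [0, 0, 0, -0.009, 0]
    - [0, 0, 0, -0.009, 0]
    - [0, 0, 0, -0.007, 0]
    - [0, 0, 0, -0.005, 0]
    - [0, 0, 0, -0.002, 0]
    - [0, 0, 0, 0, 0]

```text
time_s: 28.55
eef_pos: [665.6, 68.6, 212.2]
orientation: [-92.3, 0.3, -82.6]
wrist_force: [-0.4, -1.3, 0.8]
finger_gap: 0.998
```

Request:
servo_tool:
  moves:
    - [255, 0, 0, 0, 0]
    - [255, 0, 0, 0, 0]
    - [255, 0, 0, 0, 0]
    - [255, 0, 0, 0, 0]
    - [255, 0, 0, 0, 0]
    - [255, 0, 0, 0, 0]
    - [255, 0, 0, 0, 0]
    - [255, 0, 0, 0, 0]

```text
time_s: 29.22
eef_pos: [666.0, 68.6, 214.2]
orientation: [-92.1, 0.3, -82.6]
wrist_force: [0.0, 0.5, 0.6]
finger_gap: 0.472
```

Request:
servo_tool:
  moves:
    - [255, 0, 0, 0, 0]
    - [255, 0, 0, 0, 0]
    - [255, 0, 0, 0, 0]
    - [255, 0, 0, 0, 0]
    - [255, 0, 0, 0, 0]
    - [255, 0, 0, 0, 0]

```text
time_s: 29.72
eef_pos: [666.0, 68.6, 214.3]
orientation: [-92.1, 0.3, -82.6]
wrist_force: [-0.3, 0.6, 0.0]
finger_gap: 0.247
```

Request:
servo_tool:
  moves:
    - [255, 0, 0, 0.008, 0]
    - [255, 0, 0, 0.015, 0]
    - [255, 0, 0, 0.015, 0]
    - [255, 0, 0, 0.015, 0]
    - [255, 0, 0, 0.015, 0]
    - [255, 0, 0, 0.012, 0]
    - [255, 0, 0, 0.008, 0]
    - [255, 0, 0, 0, 0]

```text
time_s: 30.38
eef_pos: [665.4, 68.6, 309.0]
orientation: [-92.1, 0.3, -82.6]
wrist_force: [0.2, 0.6, -0.8]
finger_gap: 0.244
```

Request:
servo_tool:
  moves:
    - [255, -0.008, -0.007, 0, 0]
    - [255, -0.015, -0.014, 0, 0]
    - [255, -0.015, -0.014, 0, 0]
    - [255, -0.015, -0.014, 0, 0]
    - [255, -0.015, -0.014, 0, 0]
    - [255, -0.015, -0.014, 0, 0]
    - [255, -0.015, -0.014, 0, 0]
    - [255, -0.015, -0.014, 0, 0]

```text
time_s: 31.05
eef_pos: [547.8, -37.6, 304.6]
orientation: [-92.4, 0.4, -82.3]
wrist_force: [0.2, -0.3, -1.2]
finger_gap: 0.245
```

Request:
servo_tool:
  moves:
    - [255, -0.015, -0.014, 0, 0]
    - [255, -0.015, -0.014, 0, 0]
    - [255, -0.015, -0.014, 0, 0]
    - [255, -0.013, -0.012, 0, 0]
    - [255, -0.008, -0.008, 0, 0]
    - [255, -0.004, -0.004, 0, 0]
    - [255, 0, 0, 0, 0]

```text
time_s: 31.63
eef_pos: [471.3, -108.1, 301.6]
orientation: [-92.6, 0.5, -82.5]
wrist_force: [-0.5, 0.4, -0.0]
finger_gap: 0.249
```

Run:
```python
from h import *
print(gp().round(1), bot.read_state()["orientation"])
```

```text
[ 463.  -107.8  121.8] [-92.63650886   0.45130394 -82.46593518]
```

Request:
servo_tool:
  moves:
    - [255, -0.007, -0.007, 0, 0]
    - [255, -0.008, -0.009, 0, 0]
    - [255, -0.004, -0.005, 0, 0]
    - [255, 0, 0, -0.005, 0]
    - [255, 0, 0, -0.009, 0]
    - [255, 0, 0, -0.009, 0]
    - [255, 0, 0, -0.007, 0]
    - [255, 0, 0, 0, 0]

```text
time_s: 32.3
eef_pos: [451.7, -130.0, 267.8]
orientation: [-92.6, 0.5, -82.4]
wrist_force: [-0.4, 0.2, -0.3]
finger_gap: 0.243
```

Run:
```python
from h import *
print(gp().round(1), bot.read_state()["orientation"])
```

```text
[ 443.3 -129.7   88. ] [-92.63577582   0.47133986 -82.38776167]
```

Request:
servo_tool:
  moves:
    - [255, 0.001, 0, -0.006, 0]
    - [255, 0, 0, -0.009, 0]
    - [255, 0, 0, -0.009, 0]
    - [255, 0, 0, -0.008, 0]
    - [255, 0, 0, -0.006, 0]
    - [255, 0, 0, -0.004, 0]
    - [255, 0, 0, -0.002, 0]
    - [255, 0, 0, 0, 0]

```text
time_s: 32.97
eef_pos: [453.0, -129.3, 217.6]
orientation: [-92.8, 0.5, -82.3]
wrist_force: [-0.0, -0.6, 0.3]
finger_gap: 0.25
```

Request:
servo_tool:
  moves:
    - [0, 0, 0, 0, 0]
    - [0, 0, 0, 0, 0]
    - [0, 0, 0, 0, 0]
    - [0, 0, 0, 0, 0]
    - [0, 0, 0, 0, 0]
    - [0, 0, 0, 0, 0]
    - [0, 0, 0, 0, 0]

```text
time_s: 33.55
eef_pos: [453.4, -129.5, 219.1]
orientation: [-92.6, 0.5, -82.3]
wrist_force: [0.3, 0.1, -0.1]
finger_gap: 0.706
```

Request:
servo_tool:
  moves:
    - [0, 0, 0, 0.008, 0]
    - [0, 0, 0, 0.015, 0]
    - [0, 0, 0, 0.02, 0]
    - [0, 0, 0, 0.025, 0]
    - [0, 0, 0, 0.025, 0]
    - [0, 0, 0, 0.025, 0]
    - [0, 0, 0, 0.025, 0]
    - [0, 0, 0, 0.02, 0]

```text
time_s: 34.22
eef_pos: [451.1, -128.7, 389.4]
orientation: [-93.0, 0.7, -82.3]
wrist_force: [-0.3, -0.8, 0.3]
finger_gap: 1.002
```

Request:
servo_tool:
  moves:
    - [0, 0.008, 0.014, 0, -0.02]
    - [0, 0.014, 0.025, 0, -0.02]
    - [0, 0.014, 0.025, 0, -0.02]
    - [0, 0.014, 0.025, 0, -0.02]
    - [0, 0.014, 0.025, 0, -0.02]
    - [0, 0.014, 0.025, 0, -0.02]
    - [0, 0.014, 0.025, 0, -0.02]
    - [0, 0.014, 0.025, 0, -0.01]

```text
time_s: 34.88
eef_pos: [557.3, 65.6, 402.2]
orientation: [-92.2, 0.4, -91.7]
wrist_force: [-0.1, -0.2, -0.2]
finger_gap: 0.998
```

Request:
servo_tool:
  moves:
    - [0, 0.014, 0.025, 0, 0]
    - [0, 0.014, 0.025, 0, 0]
    - [0, 0.014, 0.025, 0, 0]
    - [0, 0.014, 0.025, 0, 0]
    - [0, 0.01, 0.018, 0, 0]
    - [0, 0.005, 0.008, 0, 0]
    - [0, 0, 0, 0, 0]

```text
time_s: 35.47
eef_pos: [630.4, 203.5, 406.0]
orientation: [-92.1, 0.4, -91.5]
wrist_force: [0.1, -0.7, -0.0]
finger_gap: 1.0
```

Run:
```python
from h import *
import cv2
c=bot.capture("top")
print(gp().round(1), bot.read_state()["orientation"])
cv2.imwrite("pics/t5.png",cv2.resize(c["frame"][150:310,130:430],None,fx=2.6,fy=2.6,interpolation=cv2.INTER_CUBIC))
```

```text
[623.4 204.2 226.1] [-92.14198489   0.40906002 -91.50447773]
```

View pics/t5.png

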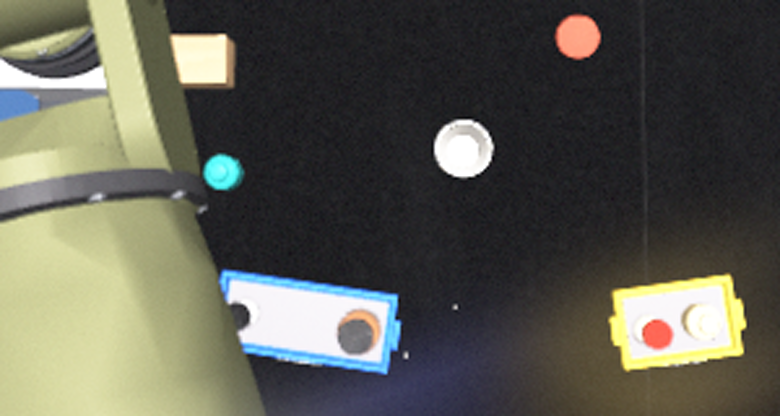

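All four stand in their trays: red cap (657,333) and weight (703,321) in the yellow, and the dropper at (356,333) in the blue. The spacer is next. I'll drop fast while still high, because that seems to reduce the tool tilt.

Request:
servo_tool:
  moves:
    - [0, 0.01, 0.004, 0, 0.005]
    - [0, 0.01, 0.004, 0, 0]
    - [0, 0, 0, -0.02, 0]
    - [0, 0, 0, -0.02, 0]
    - [0, 0, 0, -0.02, 0]
    - [0, 0, 0, -0.02, 0]
    - [0, 0, 0, -0.01, 0]
    - [0, 0, 0, 0, 0]

```text
time_s: 36.18
eef_pos: [648.1, 203.7, 318.6]
orientation: [-91.9, 0.4, -91.5]
wrist_force: [0.6, 0.8, 0.8]
finger_gap: 1.002
```

Run:
```python
from h import *
print(gp().round(1), bot.read_state()["orientation"])
```

```text
[642.2 205.2 138.7] [-91.90518953   0.42841933 -91.46887942]
```

Request:
servo_tool:
  moves:
    - [0, 0, 0, 0.03, 0]
    - [0, 0, 0, 0.03, 0]
    - [0, 0, 0, 0, 0]
    - [0, 0, 0, 0, 0]

```text
time_s: 36.52
eef_pos: [647.3, 201.2, 383.6]
orientation: [-92.0, 0.4, -91.6]
wrist_force: [-0.2, 0.1, 0.5]
finger_gap: 1.003
```

Request:
servo_tool:
  moves:
    - [0, 0, 0, -0.03, 0]
    - [0, 0, 0, -0.03, 0]
    - [0, 0, 0, 0, 0]
    - [0, 0, 0, 0, 0]

```text
time_s: 36.85
eef_pos: [646.8, 200.0, 327.8]
orientation: [-91.5, 0.5, -91.6]
wrist_force: [0.0, -0.0, 1.6]
finger_gap: 1.0
```

Request:
servo_tool:
  moves:
    - [0, -0.02, 0, 0, 0]
    - [0, -0.02, 0, 0, 0]
    - [0, 0, 0, 0, 0]
    - [0, 0, 0, 0, 0]

```text
time_s: 37.18
eef_pos: [606.1, 199.4, 332.7]
orientation: [-91.3, 0.6, -91.7]
wrist_force: [0.4, 0.0, 0.2]
finger_gap: 1.0
```

Request:
servo_tool:
  moves:
    - [0, 0.02, 0, 0, 0]
    - [0, 0.02, 0, 0, 0]
    - [0, 0, 0, 0, 0]
    - [0, 0, 0, 0, 0]

```text
time_s: 37.52
eef_pos: [648.9, 199.2, 338.4]
orientation: [-91.0, 0.7, -91.7]
wrist_force: [-0.6, -0.1, 0.1]
finger_gap: 0.995
```

Request:
servo_tool:
  moves:
    - [0, 0.001, 0.006, 0, 0.01]
    - [0, 0, 0.005, 0, 0]
    - [0, 0, 0, -0.03, 0]
    - [0, 0, 0, -0.03, 0]
    - [0, 0, 0, 0, 0]
    - [0, 0, 0, 0, 0]

```text
time_s: 38.02
eef_pos: [648.9, 213.2, 281.1]
orientation: [-90.7, 0.8, -90.9]
wrist_force: [0.2, 0.0, -0.1]
finger_gap: 1.002
```

Run:
```python
from h import *
import cv2
c=bot.capture("scene")
print(gp().round(1), bot.read_state()["orientation"],bot.read_state()["eef_pos"])
cv2.imwrite("pics/s6.png",cv2.resize(c["frame"][150:350,140:390],None,fx=3,fy=3,interpolation=cv2.INTER_CUBIC))
```

```text
[646.5 215.6 100.9] [-90.74230422   0.75165293 -90.93899275] [648.82788993 213.18040122 280.82277437]
```

View pics/s6.png

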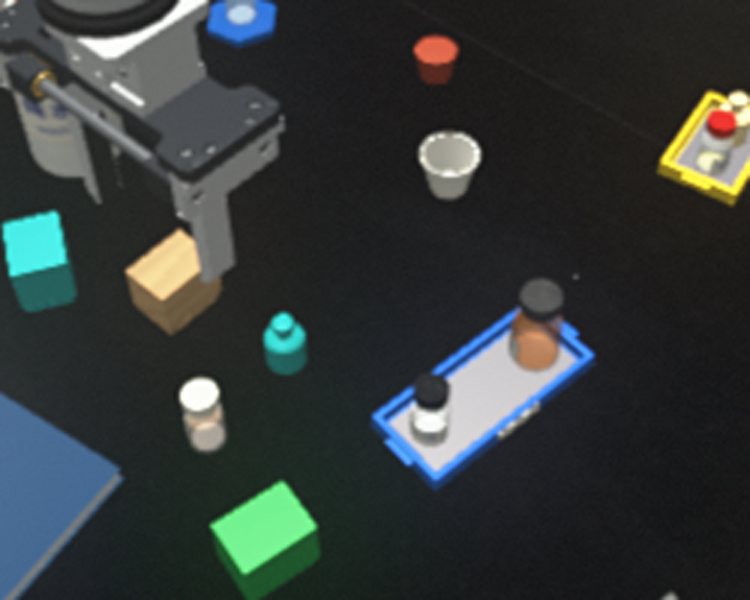

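The near finger is at (215,270), beside the spacer at (170,270), with the turquoise block to the left at (35,260). I'll close the fingers partly to stay clear of that block, then descend.

Request:
servo_tool:
  moves:
    - [80, 0, -0.004, 0, 0]
    - [80, 0, 0, 0, 0]
    - [80, 0, 0, 0, 0]
    - [80, 0, 0, 0, 0]
    - [80, 0, 0, -0.006, 0]
    - [80, 0, 0, -0.008, 0]
    - [80, 0, 0, -0.005, 0]
    - [80, 0, 0, 0, 0]

```text
time_s: 38.73
eef_pos: [649.2, 209.0, 267.2]
orientation: [-90.3, 0.9, -90.9]
wrist_force: [0.0, -0.1, -0.6]
finger_gap: 0.687
```

Run:
```python
from h import *
print(gp().round(1), bot.read_state()["orientation"])
```

```text
[648.4 211.8  87.2] [-90.27282156   0.88443404 -90.93551864]
```

Request:
servo_tool:
  moves:
    - [80, -0.001, 0, -0.006, 0]
    - [80, 0, 0, -0.009, 0]
    - [80, 0, 0, -0.009, 0]
    - [80, 0, 0, -0.009, 0]
    - [80, 0, 0, -0.007, 0]
    - [80, 0, 0, -0.005, 0]
    - [80, 0, 0, -0.003, 0]
    - [80, 0, 0, 0, 0]

```text
time_s: 39.4
eef_pos: [647.6, 209.0, 211.6]
orientation: [-90.5, 0.8, -90.9]
wrist_force: [0.7, -0.2, -0.6]
finger_gap: 0.69
```

Request:
servo_tool:
  moves:
    - [255, 0, 0, 0, 0]
    - [255, 0, 0, 0, 0]
    - [255, 0, 0, 0, 0]
    - [255, 0, 0, 0, 0]
    - [255, 0, 0, 0, 0]
    - [255, 0, 0, 0, 0]
    - [255, 0, 0, 0, 0]

```text
time_s: 39.98
eef_pos: [648.1, 209.1, 213.4]
orientation: [-90.3, 0.9, -90.9]
wrist_force: [-0.1, 0.0, -0.5]
finger_gap: 0.38
```

Run:
```python
from h import *
print(gp().round(1), bot.read_state()["orientation"])
```

```text
[647.1 211.8  33.5] [-90.30721268   0.87520448 -90.93277659]
```

Run:
```python
from h import *
c=bot.capture("scene"); t=bot.capture("top")
S=lambda u,v,z:crop(c,140,150,3,u,v,z)
T=lambda u,v,z:crop(t,130,150,2.6,u,v,z)
a=np.radians(81.8);uy=np.array([np.cos(a),np.sin(a)]);ux=np.array([uy[1],-uy[0]]);o=np.array([449,134])
for n,p in [("drop S",S(541,295,67)),("drop T",T(356,337,67)),("black S",S(432,384,55)),("black T",T(237,317,55))]:
    print(n,p.round(1),"local",((p-o)@ux).round(1),((p-o)@uy).round(1))
print("mid y 4.5 ->",o+4.5*uy)
```

```text
drop S [443.2  90.2] local 0.5 -44.2
drop T [442.5  90. ] local -0.1 -44.5
black S [457.7 177.2] local 2.4 44.0
black T [456.1 178.4] local 0.7 45.0
mid y 4.5 -> [449.6418302  138.45399304]
```

Request:
servo_tool:
  moves:
    - [255, 0, 0, 0.008, 0]
    - [255, 0, 0, 0.013, 0]
    - [255, 0, 0, 0.015, 0]
    - [255, 0, 0, 0.015, 0]
    - [255, 0, 0, 0.015, 0]
    - [255, 0, 0, 0.015, 0]
    - [255, 0, 0, 0.008, 0]
    - [255, 0, 0, 0, 0]

```text
time_s: 40.75
eef_pos: [647.3, 208.9, 313.3]
orientation: [-90.2, 0.9, -90.9]
wrist_force: [1.0, 0.2, -0.8]
finger_gap: 0.382
```

Request:
servo_tool:
  moves:
    - [255, -0.007, -0.003, 0, -0.01]
    - [255, -0.014, -0.005, 0, -0.02]
    - [255, -0.014, -0.005, 0, -0.02]
    - [255, -0.014, -0.005, 0, -0.02]
    - [255, -0.014, -0.005, 0, -0.02]
    - [255, -0.014, -0.005, 0, -0.02]
    - [255, -0.014, -0.005, 0, -0.015]
    - [255, -0.014, -0.005, 0, 0]

```text
time_s: 41.42
eef_pos: [538.2, 169.6, 311.6]
orientation: [-90.2, 0.9, -98.4]
wrist_force: [-0.2, 0.4, -0.2]
finger_gap: 0.381
```

Request:
servo_tool:
  moves:
    - [255, -0.014, -0.005, 0, 0]
    - [255, -0.014, -0.005, 0, 0]
    - [255, -0.014, -0.005, 0, 0]
    - [255, -0.014, -0.006, 0, 0]
    - [255, -0.009, -0.005, 0, 0]
    - [255, -0.004, -0.003, 0, 0]
    - [255, 0, 0, 0, 0]

```text
time_s: 42.0
eef_pos: [462.8, 138.4, 309.8]
orientation: [-90.4, 0.8, -98.5]
wrist_force: [-0.5, 0.4, -0.5]
finger_gap: 0.38
```

Run:
```python
from h import *
print(gp().round(1), bot.read_state()["orientation"])
```

```text
[461.9 141.1 129.8] [-90.4226838    0.80455195 -98.45177379]
```

Request:
servo_tool:
  moves:
    - [255, -0.006, -0.002, 0, 0]
    - [255, -0.006, -0.002, 0, 0]
    - [255, 0, 0, 0, 0]
    - [255, 0, 0, -0.005, 0]
    - [255, 0, 0, -0.007, 0]
    - [255, 0, 0, -0.005, 0]
    - [255, 0, 0, 0, 0]

```text
time_s: 42.58
eef_pos: [450.9, 134.6, 290.8]
orientation: [-90.4, 0.8, -98.5]
wrist_force: [-0.7, 0.3, 0.3]
finger_gap: 0.379
```

Run:
```python
from h import *
import cv2
c=bot.capture("scene")
print(gp().round(1), bot.read_state()["orientation"])
cv2.imwrite("pics/s7.png",cv2.resize(c["frame"][180:340,220:380],None,fx=3.7,fy=3.7,interpolation=cv2.INTER_CUBIC))
```

```text
[450.1 137.3 111.2] [-90.39292098   0.82089922 -98.45636087]
```

View pics/s7.png

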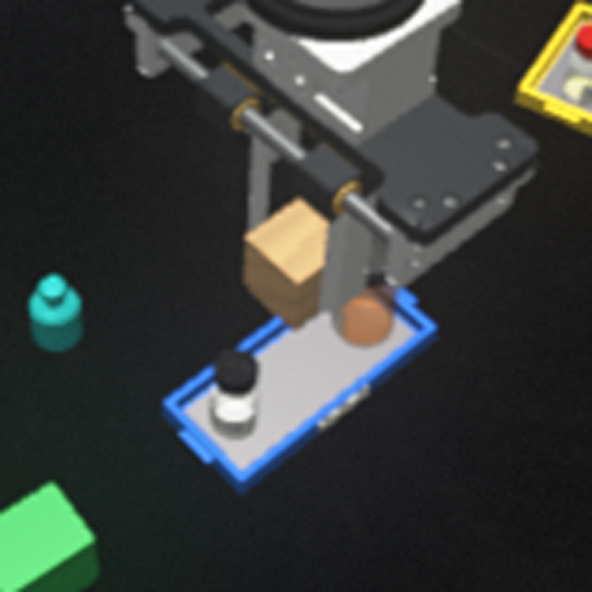

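Run:
```python
from h import *
c=bot.capture("scene")
S=lambda u,v,z:crop(c,220,180,3.7,u,v,z).round(1)
print(S(246,240,122.7),"exp 471.3 158.0",S(299,200,122.7),"exp 464.6 111.4", S(295,283,122.7), "exp 435.6 163.1")
```

```text
[469.3 158.8] exp 471.3 158.0 [465.5 124.5] exp 464.6 111.4 [437.3 163.2] exp 435.6 163.1
```

Request:
servo_tool:
  moves:
    - [255, 0, -0.001, -0.005, 0]
    - [255, 0, 0, -0.008, 0]
    - [255, 0, 0, -0.008, 0]
    - [255, 0, 0, -0.008, 0]
    - [255, 0, 0, -0.007, 0]
    - [255, 0, 0, -0.005, 0]
    - [255, 0, 0, 0, 0]

```text
time_s: 43.27
eef_pos: [451.0, 133.5, 245.9]
orientation: [-90.4, 0.8, -98.5]
wrist_force: [0.3, -0.0, -0.7]
finger_gap: 0.381
```

Run:
```python
from h import *
print(gp().round(1), bot.read_state()["orientation"])
```

```text
[450.2 136.2  65.9] [-90.37743563   0.82461238 -98.45553784]
```

Request:
servo_tool:
  moves:
    - [255, 0, 0, -0.006, 0]
    - [255, 0, 0, -0.006, 0]
    - [255, 0, 0, -0.005, 0]
    - [255, 0, 0, -0.004, 0]
    - [255, 0, 0, -0.003, 0]
    - [255, 0, 0, -0.002, 0]
    - [255, 0, 0, 0, 0]

```text
time_s: 43.85
eef_pos: [451.1, 133.5, 217.0]
orientation: [-90.4, 0.8, -98.5]
wrist_force: [0.1, -0.6, -0.2]
finger_gap: 0.38
```

Request:
servo_tool:
  moves:
    - [255, 0, 0, -0.001, 0]
    - [255, 0, 0, 0, 0]
    - [60, 0, 0, 0, 0]
    - [60, 0, 0, 0, 0]
    - [60, 0, 0, 0, 0]
    - [60, 0, 0, 0, 0]
    - [60, 0, 0, 0, 0]
    - [60, 0, 0, 0, 0]

```text
time_s: 44.52
eef_pos: [451.4, 133.6, 217.0]
orientation: [-90.3, 0.9, -98.4]
wrist_force: [0.3, -0.1, 0.2]
finger_gap: 0.752
```

Request:
servo_tool:
  moves:
    - [60, 0, 0, 0.006, 0]
    - [60, 0, 0, 0.012, 0]
    - [60, 0, 0, 0.015, 0]
    - [60, 0, 0, 0.015, 0]
    - [60, 0, 0, 0.015, 0]
    - [60, 0, 0, 0.015, 0]
    - [60, 0, 0, 0.015, 0]
    - [60, 0, 0, 0.01, 0]

```text
time_s: 45.18
eef_pos: [450.3, 133.3, 325.4]
orientation: [-90.5, 0.8, -98.5]
wrist_force: [0.0, -0.7, 0.5]
finger_gap: 0.767
```

Request:
servo_tool:
  moves:
    - [0, 0, -0.015, 0.01, 0]
    - [0, 0.005, -0.025, 0.01, 0]
    - [0, 0.01, -0.03, 0, 0]
    - [0, 0.01, -0.03, 0, 0]
    - [0, 0.01, -0.03, 0, 0]
    - [0, 0.01, -0.03, 0, 0]
    - [0, 0.005, -0.015, 0, 0]
    - [0, 0, 0, 0, 0]

```text
time_s: 45.85
eef_pos: [500.2, -48.8, 354.4]
orientation: [-89.9, 0.9, -98.2]
wrist_force: [-0.3, 1.1, 0.7]
finger_gap: 0.997
```

Run:
```python
from h import *
import cv2
c=bot.capture("scene");t=bot.capture("top")
a=cv2.resize(c["frame"][190:330,220:390],None,fx=2.35,fy=2.35,interpolation=cv2.INTER_CUBIC)
b=cv2.resize(t["frame"][150:290,130:300],None,fx=2.35,fy=2.35,interpolation=cv2.INTER_CUBIC)
cv2.imwrite("pics/f8.png",np.hstack([a,b]))
print(bot.read_state()["time_s"])
```

```text
45.95
```

View pics/f8.png

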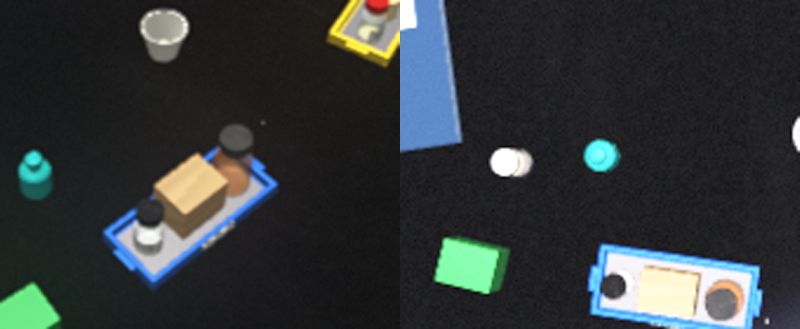

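The spacer stands upright and parallel to the tray between the black vial (614,285) and the dropper (723,300), and nothing else in view has moved. I'm handing the job in.

```bash
python3 -c "
from workcell import bot
print(bot.sign_off())"
```

```text
the job is handed in; nothing more can be done
None
```

Both kits are made up and the job is handed in, at about 46 s on the robot clock.

- **Yellow tray:** The red-capped vial and the brass weight stand side by side.
- **Blue tray:** The black-capped vial and the dropper bottle stand at opposite ends. The spacer went in last, after the other four were released, and is upright between them.
- **Left alone:** I did not touch the white-capped vial, stopper, crucible or look-alikes.

**Last checks:** The final pictures show the spacer flat and parallel to the blue tray's walls within about a degree by eye. The arm was clear of everything, and the wrist force readings stayed around 2 N or less. The yellow tray was last seen in full just before I fetched the spacer. The final picture shows only its edge and the red vial.

**Slack in the blue tray:** The three parts take up 104 of the tray's 128 mm, so the fit is close but not tight. By my measurements, 6–7 mm is left on each side of the spacer, so the bottle and vial can still shift by a few millimetres.

**Disagreements:**
- The two cameras differed by up to about 3 mm.
- The first descent to the black vial stopped too high, so I reopened the gripper and lowered it before gripping.
- The tool drifted out of vertical by up to 3° during the work. It was within 1° when the spacer was set.

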